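# Unscrew the findings jar

## Task

The jar of wire findings is wanted open: swing the red hold-down strap well aside so that it no longer lies over the lid, and unscrew the grey lid (counter-clockwise seen from above, regripping as often as needed) until it lifts free; never wrench it askew. Set the lid down right way up, wholly on the round cork coaster, without dropping it, and let go; leave the ink pad, clay bell, cup and stamp where they are.

Things in the scene. Friction and masses are not known exactly. Their poses are not given: they have to be found in the camera images.
- jar_mouth (a point): centre of the mouth of the amber glass jar, at its rim, 100 mm above the table; z up, x from the jar towards the strap's pivot post. The jar is 68 mm in diameter up to 50 mm above the table, narrowing to a 38 mm neck at 61 mm; it is wedged in its holder and cannot move or turn.
- jar_holder: wooden holder board, 205 x 105 x 16 mm, fixed to the table; origin on the jar's axis at table height, axes as point jar_mouth. It reaches 75 mm before (-x) and 130 mm beyond (+x) the jar's axis. The strap's upright pivot post stands at x = +85 mm, y = 0, on the far side of the jar from the robot; its top is 116 mm above the table.
- strap (a joint): angle of the red hold-down strap about the upright axis of its post, rad: 0 = straight over the lid, underside 4 mm above it, so that the lid cannot rise; positive = counter-clockwise seen from above. It swings either way, to stops at -2.0 and 2.0, needs about 0.6 N at its knob and stays where it is left. At 1.2 rad either way it is well clear of the lid and of a hand round it.
- strap_knob (a point): middle of the upright black knob at the strap's free end, 105 mm from the pivot axis (20 mm past the jar's axis when at 0). Knob 18 mm in diameter in its upper 15 mm; its top is 139 mm above the table, 10 mm above this point. The strap is 16 mm wide, upper face 111 mm above the table. Push the knob sideways with shut fingers, along the arc.
- lid_centre (a point): centre of the grey round screw lid, half-way up it: 54 mm in diameter, 24 mm tall, so 12 mm below its top (103 mm above the table when screwed home) and 12 mm above its lower edge. z points out of the lid's closed top. Grip it round its side from above.
- lid: the same lid, origin at the centre of its lower edge; hollow, open below, 40 to 85 g. Coarse thread: it rises 17 mm per turn (2.7 mm per rad). It comes free after about 3.6 rad (205 degrees) counter-clockwise from home, and then lifts straight off, 25 mm more to clear the neck. A sprung seal makes the first 1 rad stiff (up to 0.3 N m); then it runs lightly and stays where it is left.
- coaster_top (a point): centre of the top face of the round cork coaster (110 mm diameter, 6 mm thick, fixed to the table); it lies to the left or the right of the jar. The lid must stand wholly within it, open side down.
- ink_pad_mid (a point): flat ink pad tin, 56 x 86 x 16 mm, loose; this point half-way up it. Leave alone. It lies on the other side of the jar from the coaster.
- clay_bell_2_mid (a point): pale clay bell, 43 mm diameter, 59 mm tall, loose; this point 25 mm above its foot. Leave alone.
- sake_cup_1_mid (a point): small green cup, 64 mm diameter, 50 mm tall, loose; this point half-way up. Leave alone.
- rubber_stamp_mid (a point): wooden hand stamp, 22 x 30 x 42 mm, loose; this point half-way up. Leave alone.

How it is judged:
On the way, in this order (a step that is already met when the one before it is completed fails the run):
1. the hold-down strap is swung aside, at least 0.5 rad either way ((value of joint strap above 0.5 rad or value of joint strap below -0.5 rad)), for 0.2 s.
2. the lid is unscrewed and lifted free of the jar, its centre at least 25 mm above the rim (z of lid_centre in the frame of jar_mouth above 0.025 m), for 0.1 s.
At the end, for the whole second after the job is handed in: The strap stands at least 0.5 rad to either side; the lid stands right way up (within 0.1 rad) and at rest on the cork coaster, within 29 mm of its centre (wholly on it), released ((value of joint strap above 0.5 rad or value of joint strap below -0.5 rad) and horizontal distance between lid_centre and coaster_top below 0.029 m and z of lid_centre in the frame of coaster_top between 0.008 and 0.016 m and angle between lid_centre's own z axis and vertical below 0.1 rad and contact force between lid and the fingers below 0.1 N and linear speed of lid below 0.02 m/s); the robot touches nothing.
It fails at once if the lid is wrenched askew on the jar, over 0.25 rad (horizontal distance between lid_centre and jar_mouth below 0.03 m and z of lid_centre in the frame of jar_mouth below 0.012 m and angle between lid_centre's own z axis and vertical above 0.25 rad).
It fails at once if the lid is let go more than 20 mm above the coaster (horizontal distance between lid_centre and coaster_top below 0.06 m and z of lid_centre in the frame of coaster_top above 0.032 m and contact force between lid and the fingers below 0.05 N).
It fails at once if the ink pad, clay bell, cup or stamp is moved more than 30 mm (distance of any of ink_pad_mid, clay_bell_2_mid, sake_cup_1_mid, rubber_stamp_mid from where it was at the start of the episode above 0.03 m).
It also fails if it takes over 64 s, if anything falls off the work surface, if the arm or the gripper's body presses on something with over 40 N, if the wrist force passes 120 N, or if a joint passes its speed limit or range.

## Robot

A 6-joint arm with a two-finger parallel gripper is mounted at the origin on a cart in front of the work surface, level with it; the furniture and walls round the work are solid. World frame = base frame: x ahead of the robot, y to its left, z up, the work surface at z = 0. Lengths are in m, angles in rad, forces in N, time in s.
With the tool pointing down it reaches from about 0.3 to 0.85 m from the base axis. Payload 5.4 kg.
Tool frame: the origin (TCP) lies midway between the tips of the shut fingers; the grasp point (between the pads) lies 19 mm behind it (env.hold_point_z is the distance from the TCP to the grasp point, in m); z points along the fingers, y is the line along which they close (so a half turn about z gives the same grasp; the last joint's range is limited). The gripper opens to 85 mm and grips with 20 to 120 N. Pads are 22 mm wide; open, the fingers measure 114 mm over their backs; the gripper's body (76 mm by 85 mm) begins 54 mm behind the grasp point. The pads swing forward as they close: fully open they stand 13 mm farther back than shut.
Start: joints at [0.964, 0.158, 1.597, -0, 1.386, -0.21], TCP at [0.222, 0.53, 0.207] pointing down, gripper open.
Joint ranges: [-2.91, 2.91], [-0.94, 2.29], [0.18, 2.7], [-1.29, 4.43], [0.17, 2.64], [-3, 3]. Speed limits (rad/s): [2.57, 2.57, 3.14, 3.14, 3.14, 3.14].

## Interface

Orientations are given as a unit quaternion [x, y, z, w].
In Python, from plant import env gives the robot as it stands. The module is installed in compiled form; this text tells all that it offers.
- The arm moves only by the shell command python3 -m jog 'ROWS' [FORCE]. ROWS is JSON, a list of rows, each a list of 3 entries, a list of its own where there are three numbers: the shift along the tool's x, y, z in m, then the turn, a rotation vector about the tool's x, y, z in degrees, then the finger opening in m, from 0 to 0.0854. In form: [[[tx, ty, tz], [ax, ay, az], hand], ...]. A call has exactly 8 rows; each row is the pose to reach, as a shift and turn from the pose commanded when the call began, along the tool's axes at that moment; what a row does not reach only later rows make up. A row lasts 1/8 s, in which the tool goes at most 62.5 mm and 10.7 degrees, less where a joint would pass 70% of its speed; a pose out of reach is approached as far as the arm can. A call with a gripper value outside its range is refused whole. The fingers move at their own pace and stop on an object; FORCE is the grip in N (left out, the last holds). Time passes only in rows, so rows that repeat a pose let the fingers close, or fill a call up. It gives the time, the measured TCP pose, the force, the opening and the grip force at its end, in the units of the state.
- env.get_obs(): the state, without advancing time (a new reading comes with each control period).
- env.snapshot(name): name is "scene" or "top" or "wrist"; returns the picture (384x512x3 uint8, red, green, blue); there is no depth.
- env.calibration(name): a dict with "camera_matrix" (3x3 intrinsics, pixels), "dist_coeffs" ([k1, k2, p1, p2, k3] as OpenCV has them; the pictures are not rectified), "R" (3x3) and "t" (3): a world point X has camera coordinates R X + t. Camera axes: x right, y down, z forward; pixel columns grow to the right and rows downward; lengths in m; the calibration is good to about 2 mm. A picture is of the moment at which its call begins: read the wrist's pose just before it. calibration takes no time and is no camera call; for the wrist camera it gives the pose at the moment of the call.
- env.finish_job(): hands the job in; it is judged then, once.
The state is a dict: "t": time; "q": joint angles; "qvel": joint speeds; "tau": joint torques, N m; "eef_pos": TCP position; "tool_rot": TCP orientation; "wrist_force": force on the tool from outside, world axes, zero at the start; "wrist_torque": the same for the moment, N m; "gripper_width": opening from 0.0 (shut) to 1.0 (fully open); "gripper_force": force on a finger pad.
Only numpy, scipy, OpenCV 4.12 (cv2) and the standard library are available. Lean on these libraries where they do the work, as an engineer would, in place of code of your own. Each camera call takes 0.05 s, during which the arm holds its last target. There are 200 camera calls.

## Working session

There is one attempt and no reset: what is moved stays moved. The work goes in short steps, Python scripts to look and compute and a shell command to move; the robot and the scene stay as the last step left them, time stands still between calls to the robot, and variables do not carry over. Pictures are saved under pics/ and viewed, at most 11 in all, crops included, and the job is handed in when it is done.

```bash
mkdir -p pics; python3 - <<'E'
from plant import env
import cv2,numpy as np
o=env.get_obs();print({k:np.round(v,3).tolist() for k,v in o.items()})
a=env.snapshot("scene");b=env.snapshot("top")
for n,i in(("scene",a),("top",b)):
    cv2.imwrite(f"pics/{n}0.png",i[:,:,::-1])
    c=env.calibration(n);print(n,{k:np.round(v,4).tolist() for k,v in c.items()})
E
```

```text
{'t': 0.0, 'q': [0.964, 0.159, 1.598, 0.0, 1.386, -0.21], 'qvel': [0.0, -0.0, 0.001, 0.0, 0.003, -0.0], 'tau': [-0.0, -39.599, -33.143, -0.0, 0.008, -0.0], 'eef_pos': [0.222, 0.53, 0.206], 'tool_rot': [0.197, 0.98, -0.001, -0.0], 'wrist_force': [-0.216, 0.785, -0.3], 'wrist_torque': [0.016, 0.005, 0.006], 'gripper_force': 0.0, 'gripper_width': 0.999}
scene {'camera_matrix': [[369.4539, 0.0, 256.8229], [0.0, 369.4539, 187.4658], [0.0, 0.0, 1.0]], 'dist_coeffs': [-0.0678, 0.0, 0.0, 0.0, 0.0], 'R': [[0.6527, -0.7576, 0.0112], [-0.3229, -0.2914, -0.9005], [0.6854, 0.5841, -0.4348]], 't': [-0.3223, 0.3168, 0.5826]}
top {'camera_matrix': [[406.8571, 0.0, 252.5303], [0.0, 406.8571, 198.7742], [0.0, 0.0, 1.0]], 'dist_coeffs': [-0.0572, 0.0, 0.0, 0.0, 0.0], 'R': [[-0.0102, -0.9994, -0.0323], [-0.9938, 0.0137, -0.1102], [0.1105, 0.031, -0.9934]], 't': [0.088, 0.598, 0.9179]}
```

View pics/top0.png

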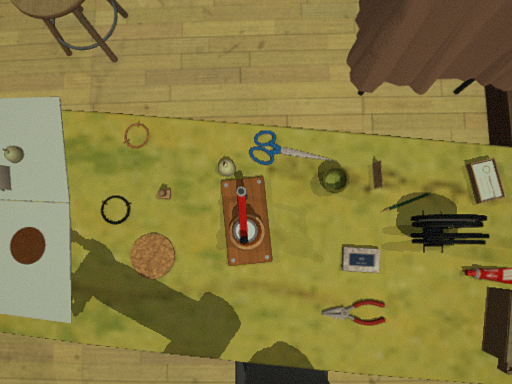

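View pics/scene0.png

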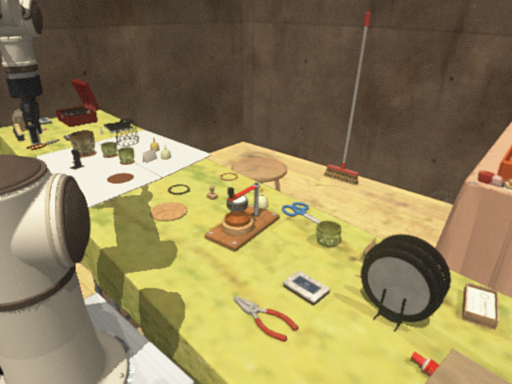

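The top view shows the holder at about (246,221), lid (245,231), knob (244,240), strap running up to the post at (241,191). The coaster is at (153,255) to the left, the bell at (227,165), stamp (164,192), cup (333,177) and ink pad (361,259).

```bash
cat > h.py <<'E'
import cv2,numpy as np
from plant import env
def ray(n,px,z):
    c=env.calibration(n); return cast(c,px,z)
def cast(c,px,z):
    R=np.array(c["R"]);t=np.array(c["t"])
    u=cv2.undistortPoints(np.array(px,float).reshape(-1,1,2),np.array(c["camera_matrix"]),np.array(c["dist_coeffs"])).reshape(-1,2)
    C=-R.T@t; d=np.c_[u,np.ones(len(u))]@R
    return C+d*((z-C[2])/d[:,2])[:,None]
def blobs(mask,k=1,amin=20):
    n,l,s,c=cv2.connectedComponentsWithStats(mask.astype(np.uint8))
    i=[j for j in np.argsort(-s[1:,4])+1 if s[j,4]>=amin][:k]
    return [(l==j,s[j],c[j]) for j in i]
E
python3 - <<'E'
from h import *
i=cv2.imread("pics/top0.png");hsv=cv2.cvtColor(i,cv2.COLOR_BGR2HSV);H,S,V=[hsv[...,k].astype(int) for k in range(3)]
print("hsv coaster",hsv[255,153],"table",hsv[300,150],hsv[220,100],"wood",hsv[255,235],"strap",hsv[215,243],hsv[205,242])
win=np.zeros(H.shape,bool);win[225:285,125:182]=1
m=(H<21)&win
m=cv2.morphologyEx(m.astype(np.uint8),cv2.MORPH_OPEN,np.ones((3,3)))
for b in blobs(m,1): 
    print("coaster",b[1],b[2]); 
    cs,_=cv2.findContours(b[0].astype(np.uint8),0,2); P=ray("top",cs[0].reshape(-1,2),.006)
    print(cv2.minEnclosingCircle(P[:,:2].astype(np.float32)),P.mean(0),ray("top",[b[2]],.006))
win[:]=0;win[170:272,215:280]=1
m=((H<17)&(V>40)&win)
m=cv2.morphologyEx(m.astype(np.uint8),cv2.MORPH_OPEN,np.ones((3,3)))
b=blobs(m,1)[0];cs,_=cv2.findContours(b[0].astype(np.uint8),0,2);P=ray("top",cs[0].reshape(-1,2),.016)
r=cv2.minAreaRect((P[:,:2]*1000).astype(np.float32));print("holder",r,b[1]);print(cv2.boxPoints(r))
m=((H<6)|(H>174))&(S>200)&(V>110)&win
b=blobs(m,1)[0];ys,xs=np.nonzero(b[0]);P=ray("top",np.c_[xs,ys],.111);r=cv2.minAreaRect((P[:,:2]*1000).astype(np.float32));print("strap",r,b[1]);print(cv2.boxPoints(r))
for n,p,z in(("bell",(227,165),.03),("stamp",(164,192),.03),("cup",(333,177),.04),("pad",(361,259),.016),("knob",(244,240),.139),("post",(241,191),.116),("lid",(245,231),.103)):print(n,ray("top",[p],z).round(3))
cv2.imwrite("pics/crop.png",cv2.resize(i[140:290,120:300],None,fx=4,fy=4,interpolation=2))
E
```

```text
hsv coaster [ 17 159 128] table [ 26 169  89] [ 26 166 152] wood [ 14 174 144] strap [  2 225 168] [  2 241 164]
coaster [ 131  233   44   46 1586] [152.24337957 255.64627995]
((0.4680052697658539, 0.3249744772911072), 0.05469337850809097) [0.47166357 0.32155445 0.006     ] [[0.46790059 0.32432443 0.006     ]]
holder ((550.038818359375, 97.86044311523438), (201.789794921875, 102.91543579101562), 5.156818389892578) [ 221  177   51   88 2992]
[[444.9272  140.04124]
 [454.17743  37.54237]
 [655.15045  55.67964]
 [645.9002  158.17851]]
strap ((559.2225341796875, 100.6833267211914), (76.19034576416016, 15.235953330993652), 2.8024182319641113) [238 196   9  36 232]
[[520.8005   106.42964 ]
 [521.54535   91.211914]
 [597.6446    94.93701 ]
 [596.8997   110.15474 ]]
bell [[0.681 0.141 0.03 ]]
stamp [[0.619 0.292 0.03 ]]
cup [[ 0.647 -0.108  0.04 ]]
pad [[ 0.456 -0.171  0.016]]
knob [[0.502 0.096 0.139]]
post [[0.607 0.103 0.116]]
lid [[0.522 0.096 0.103]]
```

View pics/crop.png

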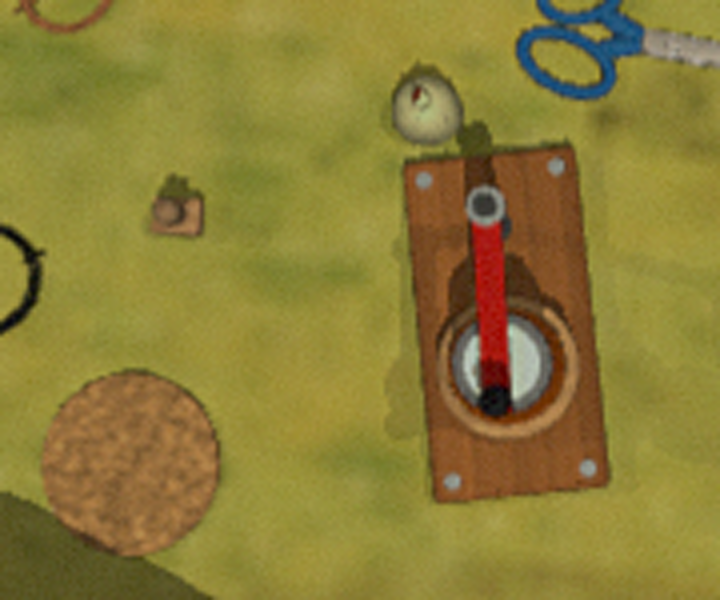

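```bash
cat >> h.py <<'E'
from scipy.spatial.transform import Rotation as Ro
def plan(pos,ydeg=None):
    "tool-frame shift (mm) and turn (deg) from measured pose to a down-pointing pose with tool y at ydeg (world)"
    o=env.get_obs();R=Ro.from_quat(o["tool_rot"]);M=R.as_matrix()
    y0=np.degrees(np.arctan2(M[1,1],M[0,1]))
    if ydeg is None:ydeg=y0
    a=np.radians(ydeg);y=np.array([np.cos(a),np.sin(a),0]);z=np.array([0,0,-1.]);x=np.cross(y,z)
    T=Ro.from_matrix(np.c_[x,y,z])
    print("t",round(o["t"],2),"at",o["eef_pos"].round(4) if hasattr(o["eef_pos"],"round") else o["eef_pos"],"yaw",y0.round(1),"q1,q6",np.round([o["q"][0],o["q"][5]],2))
    print("shift mm",(R.inv().apply(np.array(pos)-o["eef_pos"])*1000).round(1),"turn",np.degrees((R.inv()*T).as_rotvec()).round(1))
E
python3 -c "
from h import *
plan([.499,.140,.2],-85)"
```

```text
t 0.1 at [0.2219 0.5298 0.2063] yaw 67.3 q1,q6 [ 0.96 -0.21]
shift mm [-406.2 -252.4    6.6] turn [-1.000e-01  1.000e-01  1.523e+02]
```

```bash
python3 -m jog '[[[-0.05,-0.031,0.001],[0,0,10],0],[[-0.1,-0.062,0.002],[0,0,20],0],[[-0.15,-0.093,0.003],[0,0,30],0],[[-0.2,-0.124,0.004],[0,0,40],0],[[-0.25,-0.155,0.005],[0,0,50],0],[[-0.3,-0.186,0.006],[0,0,60],0],[[-0.35,-0.217,0.006],[0,0,70],0],[[-0.4062,-0.2524,0.0066],[0,0,80],0]]' 60; python3 -c "
from h import *
plan([.499,.140,.118],-85)"
```

```text
t: 1.1
eef_pos: [0.4977, 0.1421, 0.2004]
tool_rot: [0.783, 0.622, -0.0, -0.0]
wrist_force: [0.5, 0.5, 0.3]
gripper_width: 0.001
gripper_force: 0.0
t 1.1 at [0.4977 0.1421 0.2004] yaw -13.1 q1,q6 [0.04 0.27]
shift mm [-1.8  1.8 82.4] turn [-0.   0.  71.9]
```

```bash
python3 -m jog '[[[0,0,0.01],[0,0,10],0],[[0,0,0.02],[0,0,20],0],[[0,0,0.03],[0,0,30],0],[[0,0,0.04],[0,0,40],0],[[0,0.001,0.05],[0,0,50],0],[[-0.001,0.001,0.06],[0,0,60],0],[[-0.002,0.002,0.072],[0,0,70],0],[[-0.002,0.002,0.082],[0,0,72],0]]'; python3 - <<'E'
from h import *
plan([.499,.140,.118],-85)
# arc: finger centre at lag 0.23 rad, tool frame of present
o=env.get_obs();R=Ro.from_quat(o["tool_rot"])
for a in np.r_[-0.25:1.11:0.15]:
    th=np.radians(185.2)+a
    p=np.array([.607+.105*np.cos(th),.103+.105*np.sin(th),.118])
    print(round(a,2),(R.inv().apply(p-o["eef_pos"])*1000).round(1),"turn",round(-np.degrees(a),1))
E
```

```text
t: 2.1
eef_pos: [0.4981, 0.1413, 0.1177]
tool_rot: [0.999, 0.046, -0.001, 0.0]
wrist_force: [-0.2, -0.1, 0.3]
gripper_width: -0.002
gripper_force: 0.0
t 2.1 at [0.4981 0.1413 0.1177] yaw -84.7 q1,q6 [0.04 1.52]
shift mm [ 0.7  1.4 -0.3] turn [-0.   0.1  0.3]
-0.25 [ 3.2 22.  -0.3] turn 14.3
-0.1 [ 0.4 37.5 -0.3] turn 5.7
0.05 [ 0.  53.2 -0.3] turn -2.9
0.2 [ 2.  68.9 -0.3] turn -11.5
0.35 [ 6.2 84.  -0.3] turn -20.1
0.5 [12.7 98.3 -0.3] turn -28.6
0.65 [ 21.2 111.6  -0.3] turn -37.2
0.8 [ 31.7 123.3  -0.3] turn -45.8
0.95 [ 43.7 133.4  -0.3] turn -54.4
1.1 [ 57.2 141.6  -0.3] turn -63.0
```

```bash
python3 -m jog '[[[0.002,0.012,0],[0,0,0],0],[[0.001,0.024,0],[0,0,0],0],[[0,0.037,0],[0,0,0],0],[[0,0.053,0],[0,0,-3],0],[[0.002,0.069,0],[0,0,-11],0],[[0.006,0.084,0],[0,0,-20],0],[[0.013,0.098,0],[0,0,-29],0],[[0.021,0.112,0],[0,0,-37],0]]'; python3 - <<'E'
from h import *
plan([.499,.140,.118],-85)
o=env.get_obs();R=Ro.from_quat(o["tool_rot"])
for a in np.r_[0.7:1.25:0.1]:
    th=np.radians(185.2)+a
    p=np.array([.607+.105*np.cos(th),.103+.105*np.sin(th),.118])
    print(round(a,2),(R.inv().apply(p-o["eef_pos"])*1000).round(1),"turn",round(-np.degrees(a-.65),1))
E
```

```text
t: 3.1
eef_pos: [0.5302, 0.0304, 0.1192]
tool_rot: [0.932, 0.363, 0.0, 0.0]
wrist_force: [-0.7, 0.4, 0.5]
gripper_width: -0.004
gripper_force: 0.0
t 3.1 at [0.5302 0.0304 0.1192] yaw -47.5 q1,q6 [-0.17  0.66]
shift mm [  51.1 -101.9    1.1] turn [ 0.  -0.  37.5]
0.7 [0.8 3.5 1.2] turn -2.9
0.8 [ 1.8 13.9  1.2] turn -8.6
0.9 [ 3.9 24.2  1.2] turn -14.3
1.0 [ 7.  34.3  1.2] turn -20.1
1.1 [11.1 43.9  1.2] turn -25.8
1.2 [16.1 53.2  1.2] turn -31.5
```

```bash
python3 -m jog '[[[0.002,0.014,0],[0,0,-9],0],[[0.004,0.024,0],[0,0,-14],0],[[0.007,0.034,0],[0,0,-20],0],[[0.011,0.044,0],[0,0,-26],0],[[0.013,0.048,0],[0,0,-28],0],[[0.013,0.048,0],[0,0,-28],0],[[0.011,0.035,-0.02],[0,0,-28],0],[[0.011,0.035,-0.08],[0,0,-28],0]]'; python3 - <<'E'
from h import *
plan([.5225,.0955,.2],-60)
i=env.snapshot("top");cv2.imwrite("pics/top1.png",i[:,:,::-1])
w=env.snapshot("wrist");cv2.imwrite("pics/both.png",np.hstack([cv2.resize(i[140:290,180:360],(400,333)),cv2.resize(w,(400,333))])[:,:,::-1])
E
```

```text
t: 4.1
eef_pos: [0.5576, 0.0143, 0.1955]
tool_rot: [0.818, 0.575, -0.003, -0.004]
wrist_force: [2.0, 0.4, 0.3]
gripper_width: 0.0
gripper_force: 0.0
t 4.1 at [0.5576 0.0143 0.1955] yaw -19.8 q1,q6 [-0.19  0.15]
shift mm [ 64.5 -60.6  -4. ] turn [-0.5  0.3 40.2]
```

View pics/both.png

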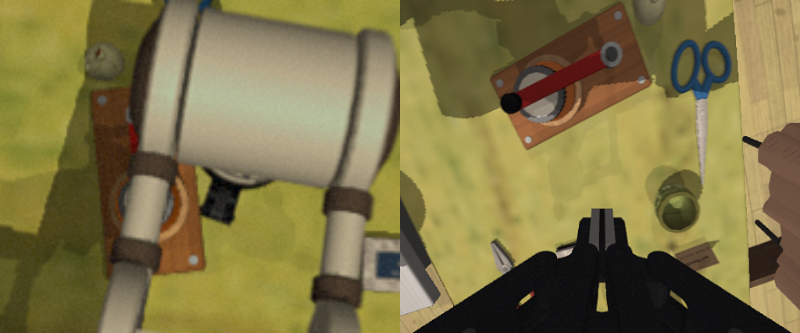

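The wrist view shows the strap still lying over the lid: knob at (511,102), post (610,55), lid (540,95). So I'll work out where the knob really is.

```bash
python3 - <<'E'
from h import *
c=env.calibration("wrist")
f=lambda X,Y:[(X-400)*1.28,Y*1.153]
print("C",-np.array(c["R"]).T@np.array(c["t"]),env.get_obs()["eef_pos"])
for n,p,z in(("knob",(511,102),.139),("knob112",(511,102),.124),("post",(610,55),.116),("lid",(541,95),.103),("screwNR",(524,143),.016),("screwFR",(641,80),.016),("screwFL",(618,15),.016),("cup",(677,208),.04)):print(n,cast(c,[f(*p)],z).round(3))
# triangulate knob: top view px and wrist px
def mat(c):return np.c_[np.array(c["R"]),np.array(c["t"])]
ct=env.calibration("top")
u=lambda c,p:cv2.undistortPoints(np.array([[p]],float),np.array(c["camera_matrix"]),np.array(c["dist_coeffs"])).reshape(2,1)
for n,a,b in(("knob",(243.5,240),f(511,102)),("post",(241.2,191.3),f(610,55)),("lid",(245.5,230.7),f(541,95)),("bell",(227,165),f(650,6))):
    X=cv2.triangulatePoints(mat(ct),mat(c),u(ct,a),u(c,b));print(n,(X[:3]/X[3]).T.round(3))
E
```

```text
C [0.589359   0.08969983 0.37330131] [0.56526973 0.01273603 0.20630635]
knob [[0.506 0.098 0.139]]
knob112 [[0.501 0.099 0.124]]
post [[0.606 0.103 0.116]]
lid [[0.526 0.094 0.103]]
screwNR [[0.457 0.048 0.016]]
screwFR [[0.643 0.066 0.016]]
screwFL [[0.637 0.146 0.016]]
cup [[ 0.643 -0.11   0.04 ]]
knob [[0.502 0.098 0.128]]
post [[0.606 0.102 0.12 ]]
lid [[0.523 0.095 0.088]]
bell [[ 0.693  0.148 -0.036]]
```

```bash
python3 - <<'E'
from h import *
o=env.get_obs();c=env.calibration("wrist");w=env.snapshot("wrist");i=env.snapshot("scene")
R=np.array(c["R"]);M=Ro.from_quat(o["tool_rot"]).as_matrix()
for d in(-.04,-.02,0,.01):
    P=np.array(o["eef_pos"])+M@[0,0,d]
    print(d,cv2.projectPoints(P.reshape(1,3),cv2.Rodrigues(R)[0],np.array(c["t"]),np.array(c["camera_matrix"]),np.array(c["dist_coeffs"]))[0].ravel().round(1))
for n in["scene"]:
    c=env.calibration(n)
    P=np.array(o["eef_pos"]);print(o["t"],P,cv2.projectPoints(P.reshape(1,3),cv2.Rodrigues(np.array(c["R"]))[0],np.array(c["t"]),np.array(c["camera_matrix"]),np.array(c["dist_coeffs"]))[0].ravel())
cv2.imwrite("pics/b2.png",np.hstack([cv2.resize(i[100:280,150:330],(400,400)),cv2.resize(w[200:384,165:349],(400,400))])[:,:,::-1])
E
```

```text
-0.04 [260.7 271.8]
-0.02 [260.4 250.6]
0 [260.2 233.8]
0.01 [260.1 226.6]
4.2 [0.56526973 0.01273603 0.20630635] [273.18056805 164.49764787]
```

View pics/b2.png

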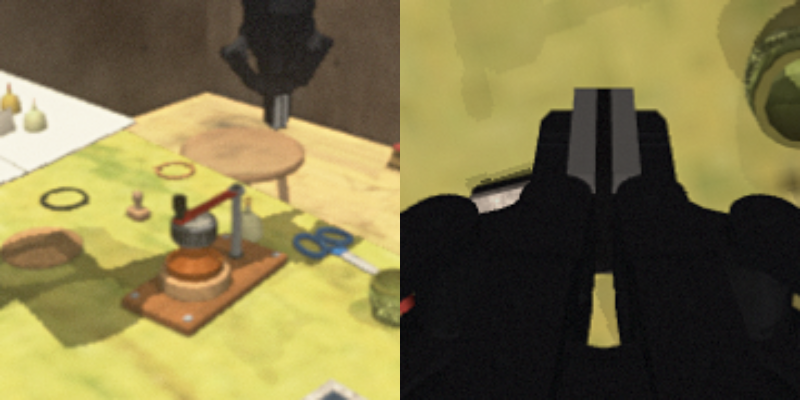

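The scene view shows the fingertips at pixel (275,157), about 7 px (18 mm) above where the reported TCP should appear (273,164). The fingers probably passed over the knob. I'll check this with the arm at rest.

```bash
python3 - <<'E'
from h import *
print(env.hold_point_z)
o=env.get_obs();i=env.snapshot("scene");c=env.calibration("scene")
o2=env.get_obs();print(o["t"],o["eef_pos"],o["qvel"].round(3),o2["eef_pos"],o2["gripper_width"])
M=Ro.from_quat(o["tool_rot"]).as_matrix()
for d in(-.02,0):
    print(d,cv2.projectPoints((np.array(o["eef_pos"])+M@[0,0,d]).reshape(1,3),cv2.Rodrigues(np.array(c["R"]))[0],np.array(c["t"]),np.array(c["camera_matrix"]),np.array(c["dist_coeffs"]))[0].ravel())
g=cv2.cvtColor(i,cv2.COLOR_RGB2GRAY)
for y in range(138,172):print(y,g[y,264:288].tolist())
E
```

```text
0.0187
4.3 [0.56220107 0.01316165 0.20034845] [-0.002  0.035  0.05  -0.001 -0.002 -0.003] [0.56111422 0.01332016 0.19850218] 0.0002998033678427259
-0.02 [272.39414348 159.3559944 ]
0 [272.17399086 167.10528556]
138 [48, 49, 47, 42, 49, 44, 41, 40, 45, 47, 50, 35, 42, 42, 45, 49, 48, 42, 46, 35, 35, 40, 45, 40]
139 [47, 49, 46, 44, 45, 48, 37, 41, 46, 41, 43, 45, 41, 37, 47, 47, 48, 46, 36, 29, 48, 53, 57, 52]
140 [40, 47, 49, 51, 49, 40, 43, 42, 53, 42, 53, 45, 41, 40, 45, 47, 48, 45, 44, 54, 70, 79, 78, 74]
141 [52, 50, 44, 52, 45, 46, 46, 46, 49, 50, 46, 47, 45, 48, 46, 45, 44, 56, 69, 80, 85, 86, 91, 84]
142 [56, 58, 48, 42, 46, 46, 44, 49, 45, 50, 43, 44, 38, 38, 42, 43, 50, 72, 81, 89, 85, 81, 81, 88]
143 [81, 81, 62, 51, 42, 46, 50, 44, 43, 50, 47, 48, 50, 72, 74, 57, 55, 75, 87, 82, 81, 82, 84, 81]
144 [78, 86, 77, 53, 40, 41, 44, 39, 48, 60, 71, 77, 80, 118, 120, 90, 72, 83, 87, 86, 80, 86, 77, 79]
145 [81, 76, 80, 57, 44, 43, 46, 42, 47, 74, 104, 102, 91, 116, 120, 89, 74, 78, 85, 83, 80, 82, 82, 82]
146 [75, 76, 82, 55, 44, 35, 38, 42, 51, 80, 111, 104, 89, 107, 107, 78, 74
[... 2331 characters left out ...]
 173, 177, 179, 175, 174, 178, 176, 178, 179, 177, 175, 167, 164, 176, 198]
167 [171, 172, 173, 169, 167, 168, 174, 170, 173, 177, 180, 178, 178, 178, 176, 177, 179, 177, 175, 175, 169, 159, 166, 193]
168 [175, 171, 168, 168, 169, 168, 172, 171, 180, 179, 179, 177, 180, 179, 177, 183, 182, 179, 178, 176, 176, 166, 164, 193]
169 [179, 175, 176, 174, 176, 176, 173, 176, 172, 176, 175, 175, 174, 182, 176, 177, 178, 182, 180, 181, 180, 170, 166, 193]
170 [179, 180, 180, 179, 179, 184, 178, 177, 177, 176, 176, 180, 175, 181, 179, 176, 180, 182, 182, 185, 174, 165, 158, 197]
171 [175, 182, 181, 184, 185, 179, 186, 184, 181, 182, 178, 182, 177, 177, 182, 176, 179, 178, 180, 181, 172, 145, 150, 201]
```

```bash
python3 - <<'E'
from h import *
c=env.calibration("scene")
P=np.array([[.502,.097,.139],[.607,.103,.116],[.468,.324,.006],[.5225,.0955,.103]])
print(cv2.projectPoints(P,cv2.Rodrigues(np.array(c["R"]))[0],np.array(c["t"]),np.array(c["camera_matrix"]),np.array(c["dist_coeffs"]))[0].reshape(-1,2))
plan([.499,.150,.2],-85)
E
```

```text
[[230.18778751 187.97076764]
 [255.78535779 182.45443692]
 [168.32156428 209.6891198 ]
 [236.46953168 198.1368039 ]]
t 4.35 at [0.5611 0.0133 0.1985] yaw -19.8 q1,q6 [-0.19  0.15]
shift mm [ 107.6 -104.7   -1.5] turn [-0.   0.  65.2]
```

```bash
python3 -m jog '[[[0.015,-0.015,0],[0,0,10],0],[[0.03,-0.03,0],[0,0,20],0],[[0.045,-0.045,0],[0,0,30],0],[[0.06,-0.06,0],[0,0,40],0],[[0.08,-0.08,0],[0,0,50],0],[[0.1,-0.1,0],[0,0,60],0],[[0.108,-0.105,0.03],[0,0,65],0],[[0.108,-0.105,0.06],[0,0,65],0]]'; python3 -c "
from h import *
plan([.499,.140,.103],-85)"
```

```text
t: 5.35
eef_pos: [0.4975, 0.1511, 0.1363]
tool_rot: [0.999, 0.046, -0.001, -0.0]
wrist_force: [0.3, 0.3, -0.3]
gripper_width: 0.0
gripper_force: 0.0
t 5.35 at [0.4975 0.1511 0.1363] yaw -84.7 q1,q6 [0.06 1.54]
shift mm [ 0.5 11.2 33.3] turn [-0.   0.1  0.3]
```

```bash
python3 -m jog '[[[0,0.005,0.012],[0,0,0],0],[[0.001,0.01,0.025],[0,0,0],0],[[0.001,0.012,0.033],[0,0,0],0],[[0.001,0.02,0.033],[0,0,0],0],[[0,0.035,0.033],[0,0,0],0],[[0,0.047,0.033],[0,0,0],0],[[0,0.062,0.033],[0,0,-3],0],[[0.002,0.078,0.033],[0,0,-11],0]]'; python3 - <<'E'
from h import *
plan([.499,.140,.118],-85)
o=env.get_obs();R=Ro.from_quat(o["tool_rot"])
for a in np.r_[0.2:1.25:0.1]:
    th=np.radians(185.2)+a
    p=np.array([.607+.105*np.cos(th),.103+.105*np.sin(th),.103])
    print(round(a,2),(R.inv().apply(p-o["eef_pos"])*1000).round(1),"turn",round(-np.degrees(a-.2),1))
w=env.snapshot("wrist");cv2.imwrite("pics/w2.png",w[:,:,::-1])
E
```

```text
t: 6.35
eef_pos: [0.5089, 0.0719, 0.1063]
tool_rot: [0.99, 0.143, 0.001, 0.0]
wrist_force: [-0.1, 0.5, 1.0]
gripper_width: -0.001
gripper_force: 0.5
t 6.35 at [0.5089 0.0719 0.1063] yaw -73.5 q1,q6 [-0.1   1.19]
shift mm [  9.8 -68.1 -11.7] turn [ 0.  -0.1 11.5]
0.2 [-2.1 -1.7  3.3] turn -0.0
0.3 [-1.5  8.8  3.3] turn -5.7
0.4 [ 0.1 19.2  3.4] turn -11.5
0.5 [ 2.7 29.3  3.4] turn -17.2
0.6 [ 6.3 39.2  3.4] turn -22.9
0.7 [10.9 48.6  3.4] turn -28.6
0.8 [16.4 57.5  3.4] turn -34.4
0.9 [22.8 65.9  3.4] turn -40.1
1.0 [30.  73.5  3.4] turn -45.8
1.1 [37.9 80.4  3.4] turn -51.6
1.2 [46.5 86.5  3.4] turn -57.3
```

View pics/w2.png

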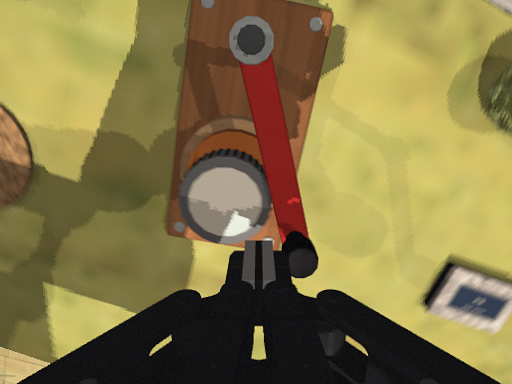

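The wrist view shows the knob at (300,257) being pushed to the right of the lid (225,198), so contact is good. I'll continue the arc.

```bash
python3 -m jog '[[[-0.001,0.012,0.001],[0,0,-8],0],[[0.001,0.024,0.001],[0,0,-15],0],[[0.005,0.036,0.001],[0,0,-22],0],[[0.011,0.049,0.001],[0,0,-29],0],[[0.018,0.06,0.001],[0,0,-36],0],[[0.026,0.07,0.001],[0,0,-43],0],[[0.035,0.079,0.001],[0,0,-50],0],[[0.042,0.084,0.001],[0,0,-54],0]]'; python3 - <<'E'
from h import *
plan([.499,.140,.118],-85)
w=env.snapshot("wrist");cv2.imwrite("pics/w3.png",w[:,:,::-1])
c=env.calibration("wrist")
h=cv2.cvtColor(w,cv2.COLOR_RGB2HSV).astype(int);m=((h[...,0]<6)|(h[...,0]>174))&(h[...,1]>170)&(h[...,2]>60)
for b in blobs(m,2):
    ys,xs=np.nonzero(b[0]);P=cast(c,np.c_[xs,ys],.111);r=cv2.minAreaRect((P[:,:2]*1000).astype(np.float32));print(r,cv2.boxPoints(r).round())
E
```

```text
t: 7.4
eef_pos: [0.5725, 0.0033, 0.1049]
tool_rot: [0.818, 0.575, 0.0, 0.0]
wrist_force: [-1.0, -0.7, 0.3]
gripper_width: 0.003
gripper_force: 0.4
t 7.4 at [0.5725 0.0033 0.1049] yaw -19.7 q1,q6 [-0.21  0.14]
shift mm [ 103.9 -115.3  -13.1] turn [ 0.  -0.  65.3]
((598.929931640625, 46.89028549194336), (98.8303451538086, 15.861013412475586), 83.037841796875) [[585.  -1.]
 [601.  -3.]
 [613.  95.]
 [597.  97.]]
```

```bash
python3 -m jog '[[[0,-0.008,-0.005],[0,0,0],0],[[0,-0.01,-0.04],[0,0,8],0.02],[[0.01,-0.02,-0.075],[0,0,18],0.06],[[0.03,-0.035,-0.075],[0,0,28],0.085],[[0.045,-0.05,-0.075],[0,0,38],0.085],[[0.06,-0.065,-0.075],[0,0,48],0.085],[[0.07,-0.075,-0.075],[0,0,58],0.085],[[0.075,-0.08,-0.075],[0,0,68],0.085]]'; python3 -c "
from h import *
plan([.5225,.0955,.16],-150)"
```

```text
t: 8.45
eef_pos: [0.5209, 0.1025, 0.18]
tool_rot: [1.0, 0.016, 0.0, -0.0]
wrist_force: [-0.0, -0.2, 0.7]
gripper_width: 0.997
gripper_force: 0.0
t 8.45 at [0.5209 0.1025 0.18  ] yaw -88.1 q1,q6 [-0.03  1.5 ]
shift mm [ 1.4  7.  20. ] turn [-0.  -0.  61.9]
```

```bash
python3 -m jog '[[[0,0.003,0.01],[0,0,10],0.085],[[0,0.005,0.02],[0,0,20],0.085],[[0.001,0.007,0.03],[0,0,30],0.085],[[0.001,0.007,0.04],[0,0,40],0.085],[[0.001,0.007,0.05],[0,0,50],0.085],[[0.001,0.007,0.06],[0,0,60],0.085],[[0.001,0.007,0.07],[0,0,62],0.085],[[0.001,0.007,0.07],[0,0,62],0.085]]'; python3 - <<'E'
from h import *
plan([.5225,.0955,.06])
o=env.get_obs();w=env.snapshot("wrist");i=env.snapshot("scene")
c=env.calibration("scene")
pr=lambda P:cv2.projectPoints(np.array(P,float).reshape(1,3),cv2.Rodrigues(np.array(c["R"]))[0],np.array(c["t"]),np.array(c["camera_matrix"]),np.array(c["dist_coeffs"]))[0].ravel()
M=Ro.from_quat(o["tool_rot"]).as_matrix();E=np.array(o["eef_pos"])
x0,y0,s=175,90,400/130
for y in(-.05,.05):
  for z in(0,-.0337): print(y,z,((pr(E+M@[0,y,z])-[x0,y0])*s).round())
cv2.imwrite("pics/b3.png",np.hstack([cv2.resize(i[y0:y0+130,x0:x0+130],(400,400),interpolation=2),cv2.resize(w,(400,300))[0:300] if 0 else cv2.copyMakeBorder(cv2.resize(w,(400,300)),0,100,0,0,0)])[:,:,::-1])
E
```

```text
t: 9.45
eef_pos: [0.5223, 0.0947, 0.109]
tool_rot: [0.868, -0.497, -0.001, 0.0]
wrist_force: [0.1, 0.3, 0.8]
gripper_width: 0.993
gripper_force: 0.0
t 9.45 at [0.5223 0.0947 0.109 ] yaw -149.6 q1,q6 [-0.05  2.56]
shift mm [-0.5 -0.6 49. ] turn [ 0.1  0.1 -0. ]
-0.05 0 [203. 301.]
-0.05 -0.0337 [202. 266.]
0.05 0 [175. 355.]
0.05 -0.0337 [174. 317.]
```

View pics/b3.png

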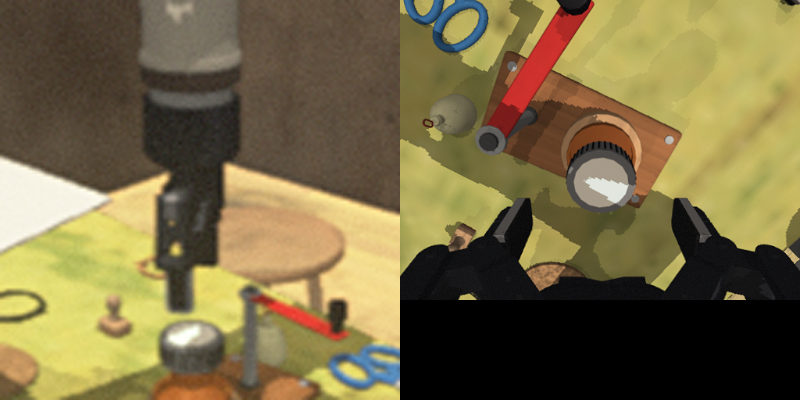

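The scene view shows the fingertips at (182,310) and (205,265), above the lid. That confirms they sit about 34 mm above the reported TCP when open. The wrist view shows the lid centred between the fingers and the strap well aside.

```bash
python3 -m jog '[[[0,0,0.01],[0,0,0],0.085],[[0,0,0.02],[0,0,0],0.085],[[0,0,0.03],[0,0,0],0.085],[[0,0,0.04],[0,0,0],0.085],[[0,0,0.048],[0,0,0],0.085],[[0,0,0.0515],[0,0,0],0.085],[[0,0,0.0515],[0,0,0],0.085],[[0,0,0.0515],[0,0,0],0.085]]' 60 &&
python3 -m jog '[[[0,0,0],[0,0,0],0.06],[[0,0,0],[0,0,0],0.045],[[0,0,0],[0,0,0],0.03],[[0,0,0],[0,0,0],0.03],[[0,0,0],[0,0,0],0.03],[[0,0,0],[0,0,0],0.03],[[0,0,0],[0,0,0],0.03],[[0,0,0],[0,0,0],0.03]]' 60; python3 - <<'E'
from h import *
plan([.5225,.0955,.06])
i=env.snapshot("scene")
o=env.get_obs();print(o["gripper_width"]*85.4,o["wrist_torque"])
cv2.imwrite("pics/s4.png",cv2.resize(i[110:230,185:305],(480,480),interpolation=2)[:,:,::-1])
E
```

```text
t: 10.55
eef_pos: [0.5238, 0.0946, 0.0586]
tool_rot: [0.867, -0.498, 0.0, -0.0]
wrist_force: [-0.5, -0.4, 0.3]
gripper_width: 0.997
gripper_force: 0.0
t: 11.55
eef_pos: [0.5235, 0.0946, 0.0587]
tool_rot: [0.867, -0.498, 0.0, 0.0]
wrist_force: [-1.7, -0.6, 4.8]
gripper_width: 0.61
gripper_force: 61.6
t 11.55 at [0.5235 0.0946 0.0587] yaw -149.7 q1,q6 [-0.05  2.56]
shift mm [-1.3  0.4 -1.3] turn [ 0. -0.  0.]
52.41396798980885 [-0.07457521  0.48901521  0.06173046]
```

View pics/s4.png

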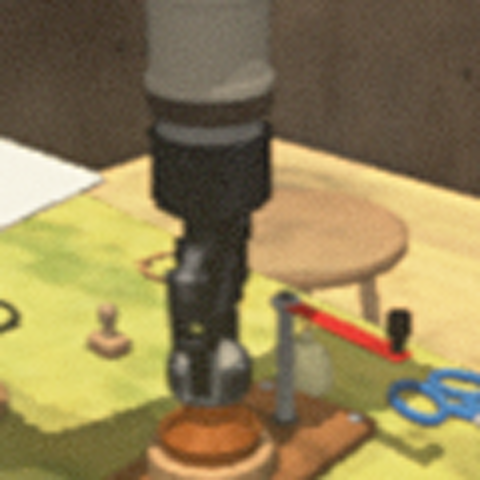

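The scene view shows the finger on the lid's side, with its tip just above the lower edge at about (207,400). The opening of 52 mm fits the lid, so I'll unscrew.

```bash
python3 -m jog '[[[0,0,0],[0,0,-8],0.03],[[0,0,-0.0007],[0,0,-17],0.03],[[0,0,-0.0012],[0,0,-26],0.03],[[0,0,-0.0016],[0,0,-35],0.03],[[0,0,-0.002],[0,0,-44],0.03],[[0,0,-0.0025],[0,0,-53],0.03],[[0,0,-0.003],[0,0,-62],0.03],[[0,0,-0.0033],[0,0,-70],0.03]]' 80; python3 - <<'E'
from h import *
plan([.5225,.0955,.06])
o=env.get_obs();print(o["gripper_width"]*85.4,np.round(o["wrist_torque"],2),np.round(o["wrist_force"],1))
E
```

```text
t: 12.6
eef_pos: [0.5246, 0.0967, 0.0618]
tool_rot: [0.996, 0.091, 0.002, -0.002]
wrist_force: [3.7, 7.7, -0.3]
gripper_width: 0.601
gripper_force: 83.2
t 12.6 at [0.5246 0.0967 0.0618] yaw -79.5 q1,q6 [-0.05  1.34]
shift mm [-2.3  0.8  1.8] turn [-0.2 -0.2 -0. ]
51.32823044268908 [ 1.44 -0.53 -0.14] [ 3.7  7.7 -0.3]
```

```bash
python3 -m jog '[[[0.0003,-0.0005,-0.0005],[0,0,-10],0.03],[[0.0005,-0.001,-0.001],[0,0,-20],0.03],[[0.0005,-0.001,-0.0015],[0,0,-30],0.03],[[0.0005,-0.001,-0.002],[0,0,-40],0.03],[[0.0005,-0.001,-0.0024],[0,0,-50],0.03],[[0.0005,-0.001,-0.0028],[0,0,-60],0.03],[[0.0005,-0.001,-0.0033],[0,0,-70],0.03],[[0.0005,-0.001,-0.0038],[0,0,-80],0.03]]' 80; python3 - <<'E'
from h import *
plan([.5225,.0955,.06])
o=env.get_obs();print(o["gripper_width"]*85.4,np.round(o["wrist_torque"],2),np.round(o["wrist_force"],1))
E
```

```text
t: 13.6
eef_pos: [0.5223, 0.0989, 0.0644]
tool_rot: [0.704, 0.71, 0.001, -0.003]
wrist_force: [-2.8, 12.1, 0.2]
gripper_width: 0.605
gripper_force: 83.3
t 13.6 at [0.5223 0.0989 0.0644] yaw 0.5 q1,q6 [-0.04 -0.06]
shift mm [-3.4  0.2  4.3] turn [-0.1 -0.3 -0. ]
51.6501056623783 [ 1.91  0.47 -0.21] [-2.8 12.1  0.2]
```

```bash
python3 -m jog '[[[0.001,-0.0003,-0.0005],[0,0,-10],0.03],[[0.001,-0.0008,-0.001],[0,0,-20],0.03],[[0.001,-0.0014,-0.0015],[0,0,-30],0.03],[[0.0008,-0.002,-0.002],[0,0,-40],0.03],[[0.0005,-0.0024,-0.0024],[0,0,-50],0.03],[[0,-0.0028,-0.0028],[0,0,-60],0.03],[[-0.0005,-0.003,-0.0033],[0,0,-70],0.03],[[-0.0005,-0.003,-0.0033],[0,0,-70],0.03]]' 80; python3 - <<'E'
from h import *
plan([.5225,.0955,.06])
o=env.get_obs();print(o["gripper_width"]*85.4,np.round(o["wrist_torque"],2),np.round(o["wrist_force"],1))
E
```

```text
t: 14.6
eef_pos: [0.5196, 0.0971, 0.0678]
tool_rot: [0.171, 0.985, 0.002, -0.001]
wrist_force: [-1.9, 5.8, 0.9]
gripper_width: 0.606
gripper_force: 83.8
t 14.6 at [0.5196 0.0971 0.0678] yaw 70.3 q1,q6 [-0.05 -1.28]
shift mm [-3.3 -0.6  7.8] turn [ 0.1 -0.2  0. ]
51.772135569436536 [1.14 0.32 0.11] [-1.9  5.8  0.9]
```

```bash
python3 -m jog '[[[0,0,-0.0005],[0,0,-8],0.03],[[0,0,-0.001],[0,0,-16],0.03],[[0,0,-0.0015],[0,0,-24],0.03],[[0,0,-0.002],[0,0,-32],0.03],[[0,0,-0.003],[0,0,-32],0.03],[[0,0,-0.004],[0,0,-32],0.03],[[0,0,-0.005],[0,0,-32],0.03],[[0,0,-0.006],[0,0,-32],0.03]]' 80; python3 - <<'E'
from h import *
plan([.5225,.0955,.06])
o=env.get_obs();print(o["gripper_width"]*85.4,np.round(o["wrist_torque"],2),np.round(o["wrist_force"],1))
i=env.snapshot("scene")
cv2.imwrite("pics/s5.png",cv2.resize(i[130:230,195:295],(480,480),interpolation=2)[:,:,::-1])
E
```

```text
t: 15.6
eef_pos: [0.5201, 0.095, 0.0743]
tool_rot: [-0.107, 0.994, -0.0, -0.001]
wrist_force: [-4.2, 0.2, -2.4]
gripper_width: 0.602
gripper_force: 83.7
t 15.6 at [0.5201 0.095  0.0743] yaw 102.2 q1,q6 [-0.05 -1.83]
shift mm [-2.5  0.  14.2] turn [-0.  -0.1 -0. ]
51.402287089478776 [0.05 0.59 0.03] [-4.2  0.2 -2.4]
```

```bash
python3 -m jog '[[[0,0,-0.002],[0,0,0],0.03],[[0,0,-0.004],[0,0,0],0.03],[[0,0,-0.006],[0,0,0],0.03],[[0,0,-0.008],[0,0,0],0.03],[[0,0,-0.010],[0,0,0],0.03],[[0,0,-0.012],[0,0,0],0.03],[[0,0,-0.014],[0,0,0],0.03],[[0,0,-0.016],[0,0,0],0.03]]' 80; python3 - <<'E'
from h import *
plan([.468,.324,.15])
o=env.get_obs();print(o["gripper_width"]*85.4,np.round(o["wrist_torque"],2),np.round(o["wrist_force"],1))
i=env.snapshot("scene")
cv2.imwrite("pics/s5.png",cv2.resize(i[130:230,195:295],(480,480),interpolation=2)[:,:,::-1])
E
```

```text
t: 16.65
eef_pos: [0.5207, 0.0952, 0.0906]
tool_rot: [-0.107, 0.994, 0.0, -0.0]
wrist_force: [0.6, 0.7, -0.2]
gripper_width: 0.602
gripper_force: 83.9
t 16.65 at [0.5207 0.0952 0.0906] yaw 102.3 q1,q6 [-0.05 -1.83]
shift mm [  2.9 234.8 -59.4] turn [ 0. -0.  0.]
51.40942250287571 [-0.01  0.01  0.  ] [ 0.6  0.7 -0.2]
```

View pics/s5.png

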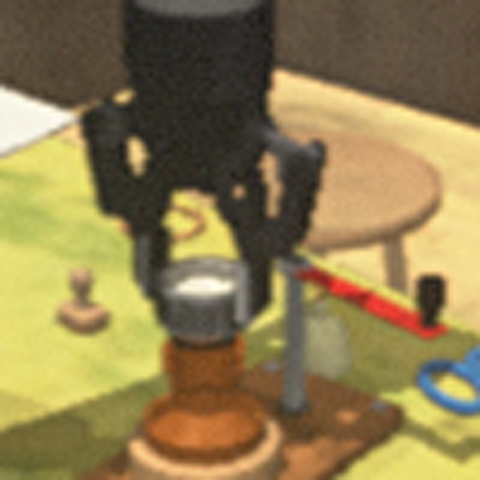

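The scene view shows the lid (205,300) held level, lifted off the amber neck. I'll carry it to the coaster.

```bash
python3 -m jog '[[[0,0,-0.015],[0,0,0],0.03],[[0,0,-0.03],[0,0,0],0.03],[[0,0,-0.045],[0,0,0],0.03],[[0,0,-0.05],[0,0,0],0.03],[[0,0,-0.05],[0,0,0],0.03],[[0,0.02,-0.05],[0,0,0],0.03],[[0,0.05,-0.05],[0,0,0],0.03],[[0,0.08,-0.05],[0,0,0],0.03]]' 80 && python3 -m jog '[[[0,0.03,0],[0,0,0],0.03],[[0.001,0.06,0],[0,0,0],0.03],[[0.002,0.09,0],[0,0,0],0.03],[[0.002,0.12,0],[0,0,0],0.03],[[0.003,0.14,0.01],[0,0,0],0.03],[[0.003,0.15,0.02],[0,0,0],0.03],[[0.003,0.154,0.03],[0,0,0],0.03],[[0.003,0.154,0.04],[0,0,0],0.03]]' && python3 -m jog '[[[0,0,0.01],[0,0,0],0.03],[[0,0,0.02],[0,0,0],0.03],[[0,0,0.03],[0,0,0],0.03],[[0,0,0.04],[0,0,0],0.03],[[0,0,0.05],[0,0,0],0.03],[[0,0,0.06],[0,0,0],0.03],[[0,0,0.07],[0,0,0],0.03],[[0,0,0.08],[0,0,0],0.03]]' ; python3 - <<'E'
from h import *
plan([.468,.324,-.0133])
o=env.get_obs();print(o["gripper_width"]*85.4,np.round(o["wrist_torque"],2),np.round(o["wrist_force"],1))
i=env.snapshot("scene")
cv2.imwrite("pics/s6.png",cv2.resize(i[150:240,120:220],(600,540),interpolation=2)[:,:,::-1])
E
```

```text
t: 17.7
eef_pos: [0.503, 0.174, 0.1397]
tool_rot: [-0.107, 0.994, 0.0, -0.001]
wrist_force: [0.4, 0.6, -1.1]
gripper_width: 0.602
gripper_force: 83.9
t: 18.7
eef_pos: [0.468, 0.3227, 0.0994]
tool_rot: [-0.107, 0.994, -0.0, -0.0]
wrist_force: [0.3, -0.6, -0.7]
gripper_width: 0.603
gripper_force: 83.9
t: 19.7
eef_pos: [0.4681, 0.3233, 0.0199]
tool_rot: [-0.107, 0.994, 0.0, 0.0]
wrist_force: [0.2, -0.4, -1.1]
gripper_width: 0.601
gripper_force: 83.9
t 19.7 at [0.4681 0.3233 0.0199] yaw 102.3 q1,q6 [ 0.39 -1.39]
shift mm [-0.1  0.7 33.2] turn [ 0.  0. -0.]
51.34600166646682 [ 0.01 -0.04  0.01] [ 0.2 -0.4 -1.1]
```

View pics/s6.png

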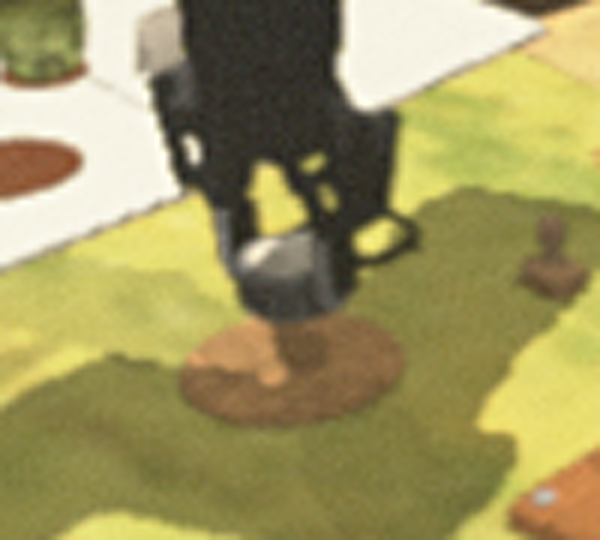

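The scene view shows the lid (290,280) level above the coaster's centre (291,370). I'll lower it slowly.

```bash
python3 -m jog '[[[0,0,0.006],[0,0,0],0.03],[[0,0,0.012],[0,0,0],0.03],[[0,0,0.018],[0,0,0],0.03],[[0,0,0.022],[0,0,0],0.03],[[0,0,0.026],[0,0,0],0.03],[[0,0,0.028],[0,0,0],0.03],[[0,0,0.03],[0,0,0],0.03],[[0,0,0.03],[0,0,0],0.03]]' && python3 -m jog '[[[0,0,0.0005],[0,0,0],0.03],[[0,0,0.001],[0,0,0],0.03],[[0,0,0.0015],[0,0,0],0.03],[[0,0,0.002],[0,0,0],0.03],[[0,0,0.002],[0,0,0],0.03],[[0,0,0.002],[0,0,0],0.03],[[0,0,0.002],[0,0,0],0.03],[[0,0,0.002],[0,0,0],0.03]]'
```

```text
t: 20.75
eef_pos: [0.468, 0.3232, -0.0095]
tool_rot: [-0.107, 0.994, -0.0, -0.0]
wrist_force: [-0.7, 0.4, 0.3]
gripper_width: 0.603
gripper_force: 83.9
t: 21.75
eef_pos: [0.4681, 0.3232, -0.0114]
tool_rot: [-0.107, 0.994, -0.0, 0.0]
wrist_force: [-0.1, 0.1, -0.3]
gripper_width: 0.606
gripper_force: 83.9
```

```bash
python3 -m jog '[[[0,0,0.0005],[0,0,0],0.03],[[0,0,0.001],[0,0,0],0.03],[[0,0,0.0015],[0,0,0],0.03],[[0,0,0.0015],[0,0,0],0.03],[[0,0,0.002],[0,0,0],0.03],[[0,0,0.002],[0,0,0],0.03],[[0,0,0.002],[0,0,0],0.03],[[0,0,0.002],[0,0,0],0.03]]'
```

```text
t: 22.75
eef_pos: [0.4681, 0.3232, -0.0134]
tool_rot: [-0.107, 0.994, 0.0, 0.0]
wrist_force: [-0.6, -1.0, -0.1]
gripper_width: 0.606
gripper_force: 83.9
```

```bash
python3 -m jog '[[[0,0,0.0005],[0,0,0],0.03],[[0,0,0.001],[0,0,0],0.03],[[0,0,0.0015],[0,0,0],0.03],[[0,0,0.0015],[0,0,0],0.03],[[0,0,0.002],[0,0,0],0.03],[[0,0,0.002],[0,0,0],0.03],[[0,0,0.002],[0,0,0],0.03],[[0,0,0.002],[0,0,0],0.03]]'
```

```text
t: 23.75
eef_pos: [0.4681, 0.3232, -0.0144]
tool_rot: [-0.107, 0.994, -0.0, -0.0]
wrist_force: [-4.0, -2.4, 9.1]
gripper_width: 0.606
gripper_force: 85.0
```

Contact shows as 9 N upward, at the expected height. I'll release and rise.

```bash
python3 -m jog '[[[0,0,-0.0005],[0,0,0],0.06],[[0,0,-0.0005],[0,0,0],0.07],[[0,0,-0.0005],[0,0,0],0.085],[[0,0,-0.0005],[0,0,0],0.085],[[0,0,-0.01],[0,0,0],0.085],[[0,0,-0.03],[0,0,0],0.085],[[0,0,-0.06],[0,0,0],0.085],[[0,0,-0.1],[0,0,0],0.085]]' 20; python3 - <<'E'
from h import *
w=env.snapshot("wrist");i=env.snapshot("scene")
cv2.imwrite("pics/end.png",np.hstack([cv2.resize(i[110:260,120:320],(400,300),interpolation=2),cv2.resize(w,(400,300))])[:,:,::-1])
E
```

```text
t: 24.75
eef_pos: [0.4678, 0.3231, 0.0864]
tool_rot: [-0.107, 0.994, -0.0, -0.0]
wrist_force: [-0.1, 0.2, -0.2]
gripper_width: 0.991
gripper_force: 0.0
```

View pics/end.png

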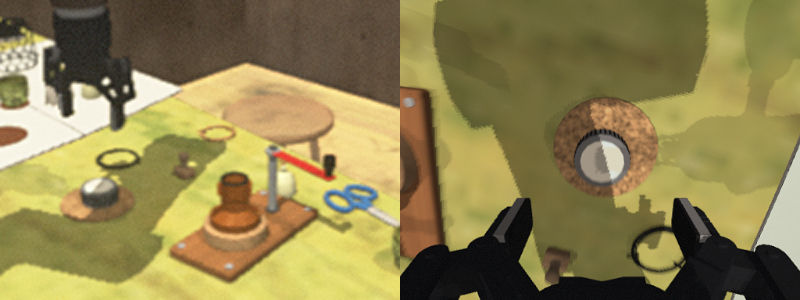

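The lid stands upright in the middle of the coaster (scene (98,192), wrist (602,158)), the jar is open, the strap is aside, and the gripper is clear.

```bash
python3 -c "
from plant import env
print(env.finish_job())"
```

```text
the job is handed in; nothing more can be done
None
```

The jar is open: the strap is swung well aside, and the lid stands right way up near the middle of the coaster, released. The job is handed in at about 25 s; no verdict came back. The first push at the strap passed over the knob, because the fingertips sit about 20 mm higher than the reported TCP, and I corrected for that. I never touched the ink pad, bell, cup or stamp.

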